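# Sweep loose jar lids off the packing riser into the tray

### The job

With the fingertips, sweep the three loose white lids across the wooden riser and over its far edge so that all three drop into the grey tray. Slide them only: do not pick any of them up. Leave the two closed jars that stand among them, and the other things on the counter, undisturbed.

Things in the scene. Friction and masses are not known exactly. Their poses are not given: they have to be found in the camera images.
- riser_edge (a point): Middle of the riser's far (drop) edge, on its top surface. The riser is a fixed wooden packing platform, top 220 mm (its x) by 380 mm (its y), 60 mm above the counter. This point's +x points from the riser level out over the tray, square to the drop edge; +y runs along the edge, z is up. The riser's top therefore spans x -220..0 mm and y -190..+190 mm in this frame. The riser's place and yaw (up to about 9 degrees) vary.
- tray_in (a point): Centre of the inner floor (4 mm above the counter) of the grey open plastic tray, fixed to the riser against its far edge, with the same axes as the riser edge. Inside 122 mm (x) by 372 mm (y); outside 130 by 380 mm, walls 4 mm; its rim is 52 mm above the counter, 8 mm below the riser's top, so that lids pushed off the far edge drop into it.
- lid0_mid (a point): Centre of a loose white plastic screw lid, a flat disc 42 mm in diameter and 14 mm high, about 11 to 17 g, lying on the riser (centre 7 mm above its top). The three lids are alike. It slides when pushed from the side. The lids and the two jars stand side by side in five places about 70 mm apart along the riser's y (about y -140, -70, 0, 70, 140 mm), one thing in each place in any order, 80 to 160 mm from the drop edge, so the way from each lid straight to the edge is free.
- lid1_mid (a point): Centre of a loose white plastic screw lid, a flat disc 42 mm in diameter and 14 mm high, about 11 to 17 g, lying on the riser (centre 7 mm above its top). The three lids are alike. It slides when pushed from the side. The lids and the two jars stand side by side in five places about 70 mm apart along the riser's y (about y -140, -70, 0, 70, 140 mm), one thing in each place in any order, 80 to 160 mm from the drop edge, so the way from each lid straight to the edge is free.
- lid2_mid (a point): Centre of a loose white plastic screw lid, a flat disc 42 mm in diameter and 14 mm high, about 11 to 17 g, lying on the riser (centre 7 mm above its top). The three lids are alike. It slides when pushed from the side. The lids and the two jars stand side by side in five places about 70 mm apart along the riser's y (about y -140, -70, 0, 70, 140 mm), one thing in each place in any order, 80 to 160 mm from the drop edge, so the way from each lid straight to the edge is free.
- jar0_mid (a point): Centre (half-way up) of a small filled black plastic jar with the same white lid screwed on, 42 mm in diameter and 44 mm high, standing on the riser among the loose lids; 110 g. To be left alone.
- jar1_mid (a point): Centre (half-way up) of a small filled black plastic jar with the same white lid screwed on, 42 mm in diameter and 44 mm high, standing on the riser among the loose lids; 110 g. To be left alone.
- bottle0: Red plastic bottle, 60 mm in diameter, 110 mm high, standing on the counter to the left of the riser (+y), origin at the centre of its base. To be left alone.
- bottle1: Red plastic bottle, 60 mm in diameter, 110 mm high, standing on the counter to the left of the riser (+y), origin at the centre of its base. To be left alone.
- mug: Blue mug, 80 mm in diameter, 90 mm high, on the counter to the right of the riser (-y), origin at the centre of its base. To be left alone.
- tape: Cardboard ring (tape roll), 96 mm in diameter, 48 mm high, lying flat on the counter to the left of the riser (+y), origin at the centre of its base. To be left alone.
Things that resemble listed ones, but are neither listed nor needed, are in the scene too. What is shaped like the part that bears lid0_mid but red or yellow is not meant.

How it is judged:
By the outcome, as a careful person would: the job done as asked, in the order asked, and still so for the second after the job is handed in, with the robot touching nothing.
It also fails if it takes over 51 s, if anything falls off the work surface, if the arm or the gripper's body presses on something with over 40 N, if the wrist force passes 120 N, or if a joint passes its speed limit or range.

### The arm

A 6-joint arm with a two-finger parallel gripper is mounted at the origin on the work surface. World frame = base frame: x ahead of the robot, y to its left, z up, the work surface at z = 0. Lengths are in m, angles in rad, forces in N, time in s.
With the tool pointing down it reaches from about 0.4 to 0.925 m from the base axis. Payload 3.4 kg.
Tool frame: the origin (TCP) lies midway between the tips of the shut fingers; the grasp point (between the pads) lies 19 mm behind it; x points along the fingers, z is the direction in which the jaws open and shut, and the axes are right-handed (so a half turn about x gives the same grasp; the last joint's range is limited). The gripper opens to 85 mm and grips with 20 to 120 N. Pads are 22 mm wide; open, the fingers measure 114 mm over their backs; the gripper's body (76 mm by 85 mm) begins 54 mm behind the grasp point. The pads swing forward as they close: fully open they stand 13 mm farther back than shut.
Start: joints at [-1.216, 0.307, 1.506, -0, 1.328, -0.073], TCP at [0.239, -0.523, 0.231] pointing down, gripper open.
Joint ranges: [-3.12, 3.12], [-1.05, 2.28], [0.14, 2.33], [-1.42, 4.57], [0.1, 2.73], [-2.68, 2.68]. Speed limits (rad/s): [2.57, 2.57, 3.14, 3.14, 3.14, 3.14].

### API

Orientations are given as a unit quaternion [w, x, y, z].
In Python, from cell import r gives the robot as it stands.
- The arm moves only by the tool step_arm, never from a script. Its argument "moves" is a list of rows, each an object with "jaw": the finger opening in mm, from 0 to 85.4; "travel": the shift along the tool's x, y, z each as a share of 50 cm, from -1 to 1, a list of three; "roll": the turn about the tool's x as a share of pi/2 rad, from -1 to 1. In form: [{"jaw": jaw, "travel": [tx, ty, tz], "roll": roll}, ...]. A call has 1 to 20 rows; each row is the pose to reach, as a shift and turn from the pose commanded when the call began, along the tool's axes at that moment; what a row does not reach only later rows make up. A row lasts 1/8 s, in which the tool goes at most 62.5 mm and 10.7 degrees, less where a joint would pass 70% of its speed; a pose out of reach is approached as far as the arm can. A call with a number of a shift or a turn outside -1 to 1 is refused whole. A call with a gripper value outside its range is refused whole. The fingers move at their own pace and stop on an object; the grip force is fixed at half the most. Time passes only in rows, so rows that repeat a pose let the fingers close. It gives the time, the measured TCP pose, the force and the opening at its end, in the units of the state.
- r.read_state(): the state, without advancing time (a new reading comes with each control period).
- r.read_camera(name): name is "scene" or "top" or "wrist"; returns the picture (480x640x3 uint8, red, green, blue); there is no depth.
- r.camera_info(name): a dict with "intrinsics" (3x3 intrinsics, pixels), "extrinsics" (4x4, takes a point from world to camera coordinates). Camera axes: x right, y down, z forward; pixel columns grow to the right and rows downward; lengths in m; the calibration is good to about 2 mm. A picture is of the moment at which its call begins: read the wrist's pose just before it. camera_info takes no time and is no camera call; for the wrist camera it gives the pose at the moment of the call.
- r.close_job(): hands the job in, once; it reports no verdict.
The state is a dict: "time": time; "joints": joint angles; "dq": joint speeds; "tau": joint torques, N m; "tool_pos": TCP position; "tool_rot": TCP orientation; "wrist_force": force on the tool from outside, world axes, zero at the start; "wrist_torque": the same for the moment, N m; "opening": finger opening in m.
Only numpy, scipy, OpenCV 4.12 (cv2) and the standard library are available. Lean on these libraries where they do the work, as an engineer would, in place of code of your own. Each camera call takes 0.05 s, during which the arm holds its last target. There are 200 camera calls.

## Working session

There is one attempt and no reset: what is moved stays moved. The work goes in short steps, Python scripts to look and compute and a tool call to move; the robot and the scene stay as the last step left them, time stands still between calls to the robot, and variables do not carry over. Pictures are saved under pics/ and viewed, about 8 in all and at most 12, crops included, and the job is handed in when it is done.

Besides the shell and the picture viewer there is one more tool, called after "Request:" by a JSON object that holds its "op" and its "data", one argument or row to a line. step_arm: Moves the arm, as the interface text tells. Shift numbers are shares of 50 cm and turn numbers shares of pi/2 rad, none past 1 either way. Its arguments: {"type":"object","properties":{"moves":{"type":"array"}},"required":["moves"]}

```bash
mkdir -p pics
python3 - <<'E'
from cell import r
import cv2
s=r.read_state();print(s['time'],s['tool_pos'],s['tool_rot'],s['opening'])
for n in("top","scene"):
    cv2.imwrite(f"pics/{n}0.png",r.read_camera(n)[:,:,::-1]);c=r.camera_info(n);print(n,c['intrinsics'],c['extrinsics'])
E
```

```text
0.0 [ 0.23828763 -0.52254146  0.2303877 ] [ 0.59417552  0.38291498  0.59529196 -0.38204588] 0.0855186371717719
top [[568.59860656   0.         320.37583082]
 [  0.         568.59860656 234.80600316]
 [  0.           0.           1.        ]] [[ 0.00485313 -0.9999457   0.00922197  0.01072956]
 [-0.98412802 -0.00641192 -0.17734411  0.55534716]
 [ 0.17739361 -0.00821493 -0.9841057   1.5136235 ]
 [ 0.          0.          0.          1.        ]]
scene [[558.46401161   0.         305.84642408]
 [  0.         558.46401161 242.93007135]
 [  0.           0.           1.        ]] [[-0.78963772  0.61354259 -0.00614584  0.40761707]
 [ 0.478502    0.60950701 -0.63208942 -0.23502343]
 [-0.38406785 -0.50206244 -0.77487108  1.52310529]
 [ 0.          0.          0.          1.        ]]
```

View pics/top0.png

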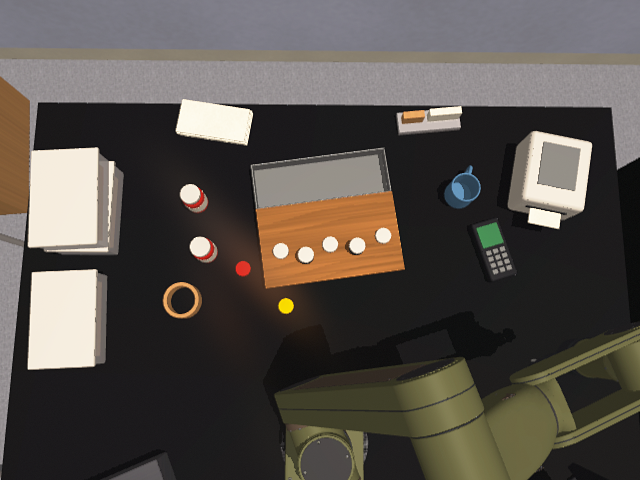

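View pics/scene0.png

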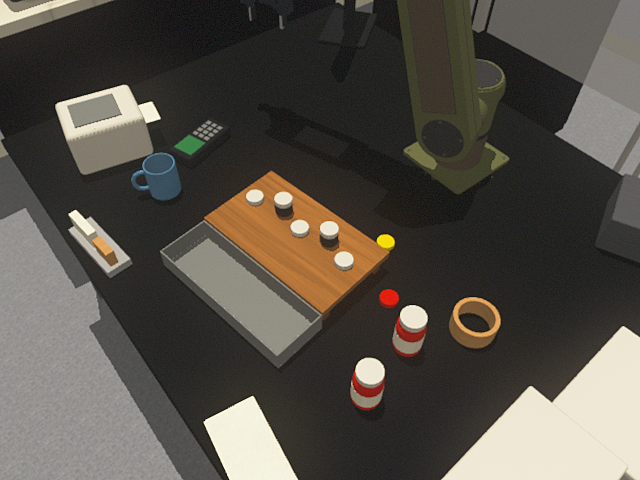

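The top view shows the lids at about (281,250), (330,244) and (383,236). The jars are at (306,255) and (357,245), which the scene view confirms as tall at (283,200) and (329,230). I'll enlarge the riser to get closer pixel positions.

Run:
```python
import cv2
a=cv2.imread("pics/top0.png")[140:300,240:420]
cv2.imwrite("pics/crop.png",cv2.resize(a,None,fx=4,fy=3.75*4/3.75,interpolation=cv2.INTER_CUBIC)[40:640][:600])
```

```text
(no output)
```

View pics/crop.png

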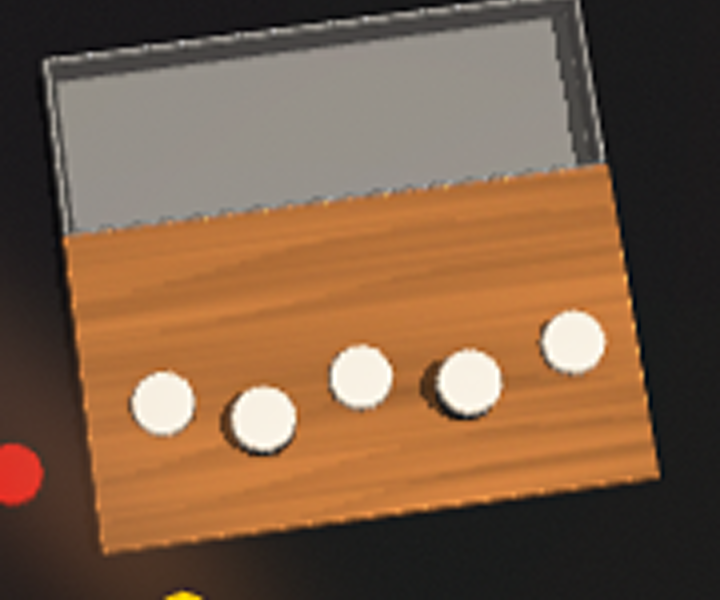

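```bash
cat > h.py <<'E'
import numpy as np
from cell import r
from scipy.spatial.transform import Rotation as R
from scipy.optimize import least_squares
c=r.camera_info("top");K=c['intrinsics'];E=c['extrinsics']
def px(x,y,z):
    d=E[:3,:3].T@np.linalg.solve(K,[240+x/4-.4,150+y/4-.4,1]);o=-E[:3,:3].T@E[:3,3]
    return o+d*(z-o[2])/d[2]
C=np.array([px(*p,.06)[:2] for p in[(66,236),(608,166),(658,478),(104,552)]])
M=np.array([[0,.19],[0,-.19],[-.22,-.19],[-.22,.19]])
rot=lambda a:np.array([[np.cos(a),-np.sin(a)],[np.sin(a),np.cos(a)]])
f=least_squares(lambda q:(M@rot(q[2]).T+q[:2]-C).ravel(),[.6,0,0])
o,yaw=f.x[:2],f.x[2]
def W(x,y,z): return np.r_[o+rot(yaw)@[x,y],z]
def rel(p): return rot(yaw).T@(p[:2]-o)
def T():
    s=r.read_state();q=np.array(s['tool_rot']);return s,R.from_quat(q[[1,2,3,0]]).as_matrix()
E
python3 - <<'E'
from h import *
print(o,np.degrees(yaw),f.fun.round(4))
for n,p,z in[("L0",(163,403),.074),("L1",(361,377),.074),("L2",(573,342),.074),("J",(263,419),.104),("J",(469,382),.104)]:
    w=px(*p,z);print(n,w.round(4),rel(w).round(4))
s,A=T();print(A.round(3))
zw=A[:2,2];y=rot(yaw)@[0,1]
for sg in(1,-1):
    a=np.degrees(np.arctan2(*(sg*y)[::-1])-np.arctan2(*zw[::-1]));print("world yaw needed",(a+180)%360-180)
E
```

```text
[0.65204191 0.00412234] 7.964547733920871 [ 0.0002  0.0012  0.0006 -0.0012 -0.0001 -0.0016 -0.0007  0.0016]
L0 [0.5077 0.1216 0.074 ] [-0.1267  0.1363]
L1 [ 0.5262 -0.0116  0.074 ] [-0.1268  0.0019]
L2 [ 0.5512 -0.1551  0.074 ] [-0.122  -0.1437]
J [0.4929 0.0537 0.104 ] [-0.1508  0.0711]
J [ 0.5184 -0.0823  0.104 ] [-0.1443 -0.067 ]
[[-0.001  0.91   0.415]
 [ 0.002  0.415 -0.91 ]
 [-1.     0.    -0.002]]
world yaw needed 163.44926262095748
world yaw needed -16.550737379042545
```

Run:
```python
from h import *
s,A=T()
d=A.T@(W(-.17,-.1437,.15)-s['tool_pos']);print((d/.5).round(4), np.linalg.norm(d)/.0625)
```

```text
[ 0.1619  0.7822 -0.4362] 7.280566904018688
```

Request:
{"op": "step_arm", "data": {
  "moves": [
    {"jaw":15,"travel":[0.0,0.1,-0.05],"roll":0.0},
    {"jaw":15,"travel":[0.0,0.2,-0.11],"roll":0.05},
    {"jaw":15,"travel":[0.0,0.3,-0.165],"roll":0.1},
    {"jaw":15,"travel":[0.0,0.4,-0.22],"roll":0.15},
    {"jaw":15,"travel":[0.0,0.5,-0.28],"roll":0.184},
    {"jaw":15,"travel":[0.0,0.6,-0.335],"roll":0.184},
    {"jaw":15,"travel":[0.04,0.7,-0.39],"roll":0.184},
    {"jaw":15,"travel":[0.08,0.782,-0.436],"roll":0.184},
    {"jaw":15,"travel":[0.12,0.782,-0.436],"roll":0.184},
    {"jaw":15,"travel":[0.162,0.782,-0.436],"roll":0.184},
    {"jaw":15,"travel":[0.162,0.782,-0.436],"roll":0.184},
    {"jaw":15,"travel":[0.162,0.782,-0.436],"roll":0.184},
    {"jaw":15,"travel":[0.162,0.782,-0.436],"roll":0.184}
  ]
}}

```text
time: 1.72
tool_pos: [0.5044, -0.1632, 0.1513]
tool_rot: [0.534, 0.464, 0.533, -0.464]
wrist_force: [-0.3, -1.1, 0.4]
opening: 0.0149
```

Run:
```python
from h import *
import cv2
s,A=T();print(s['time'],rel(s['tool_pos']),s['tool_pos'],s['opening'],A.round(3))
print("axes in riser frame y:",rot(yaw).T@A[:2,1],"z",rot(yaw).T@A[:2,2])
cv2.imwrite("pics/w1.png",r.read_camera("wrist")[:,:,::-1])
```

```text
1.725 [-0.16934898 -0.14520944] [ 0.50444674 -0.16315146  0.15131428] 0.01492904576546513 [[ 0.002  0.99   0.138]
 [-0.001  0.138 -0.99 ]
 [-1.     0.002  0.001]]
axes in riser frame y: [ 9.99998373e-01 -6.78917681e-04] z [-6.80572449e-04 -9.99999279e-01]
```

View pics/w1.png

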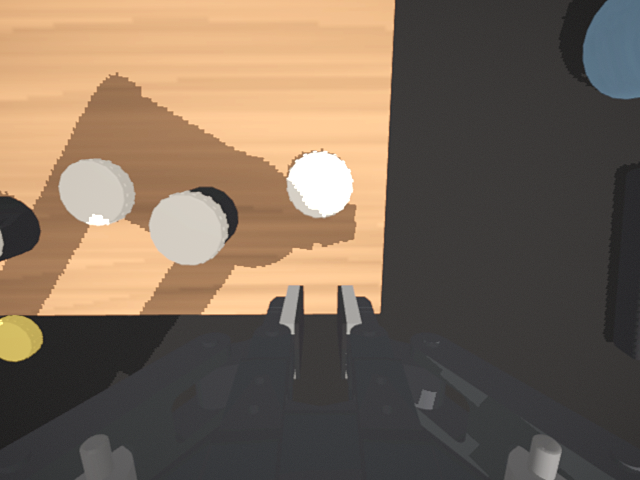

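The fingers are centred on the lid (column 320) and there's clear space behind it, so I'll descend.

Request:
{"op": "step_arm", "data": {
  "moves": [
    {"jaw":15,"travel":[0.05,0,0],"roll":0},
    {"jaw":15,"travel":[0.1,0,0],"roll":0},
    {"jaw":15,"travel":[0.14,0,0],"roll":0},
    {"jaw":15,"travel":[0.16,0,0],"roll":0},
    {"jaw":15,"travel":[0.17,0,0],"roll":0},
    {"jaw":15,"travel":[0.17,0,0],"roll":0},
    {"jaw":15,"travel":[0.17,0,0],"roll":0}
  ]
}}

```text
time: 2.65
tool_pos: [0.5044, -0.1629, 0.066]
tool_rot: [0.534, 0.464, 0.533, -0.464]
wrist_force: [-0.1, -0.4, -0.1]
opening: 0.015
```

Request:
{"op": "step_arm", "data": {
  "moves": [
    {"jaw":15,"travel":[0,0.02,0],"roll":0},
    {"jaw":15,"travel":[0,0.045,0],"roll":0},
    {"jaw":15,"travel":[0,0.07,0],"roll":0},
    {"jaw":15,"travel":[0,0.095,0],"roll":0},
    {"jaw":15,"travel":[0,0.12,0],"roll":0},
    {"jaw":15,"travel":[0,0.145,0],"roll":0},
    {"jaw":15,"travel":[0,0.17,0],"roll":0},
    {"jaw":15,"travel":[0,0.195,0],"roll":0},
    {"jaw":15,"travel":[0,0.22,0],"roll":0},
    {"jaw":15,"travel":[0,0.245,0],"roll":0},
    {"jaw":15,"travel":[0,0.27,0],"roll":0},
    {"jaw":15,"travel":[0,0.295,0],"roll":0},
    {"jaw":15,"travel":[0,0.32,0],"roll":0},
    {"jaw":15,"travel":[0,0.335,0],"roll":0},
    {"jaw":15,"travel":[0,0.345,0],"roll":0},
    {"jaw":15,"travel":[0,0.345,0],"roll":0}
  ]
}}

```text
time: 4.65
tool_pos: [0.6748, -0.1387, 0.0652]
tool_rot: [0.533, 0.464, 0.534, -0.464]
wrist_force: [-1.4, -0.8, 0.4]
opening: 0.0149
```

Request:
{"op": "step_arm", "data": {
  "moves": [
    {"jaw":15,"travel":[-0.06,0,0],"roll":0},
    {"jaw":15,"travel":[-0.14,0,0],"roll":0},
    {"jaw":15,"travel":[-0.2,0,0],"roll":0},
    {"jaw":15,"travel":[-0.2,0,0],"roll":0}
  ]
}}

```text
time: 5.15
tool_pos: [0.6763, -0.1394, 0.1687]
tool_rot: [0.535, 0.465, 0.531, -0.463]
wrist_force: [-0.3, -0.3, -0.4]
opening: 0.0152
```

Run:
```python
from h import *
import cv2
s,A=T();print(s['time'],rel(s['tool_pos']),s['tool_pos'])
print(((A.T@(W(-.173,.001,.15)-s['tool_pos']))/.5).round(4))
a=r.read_camera("top")[140:300,200:440,::-1];b=r.read_camera("scene")[140:380,130:430,::-1]
cv2.imwrite("pics/t2.png",cv2.vconcat([cv2.resize(a,(450,300)),cv2.resize(b,(450,300))]))
```

```text
5.15 [ 0.00409915 -0.14548607] [ 0.67626011 -0.13939239  0.16871241]
[ 0.0347 -0.3545 -0.2929]
```

View pics/t2.png

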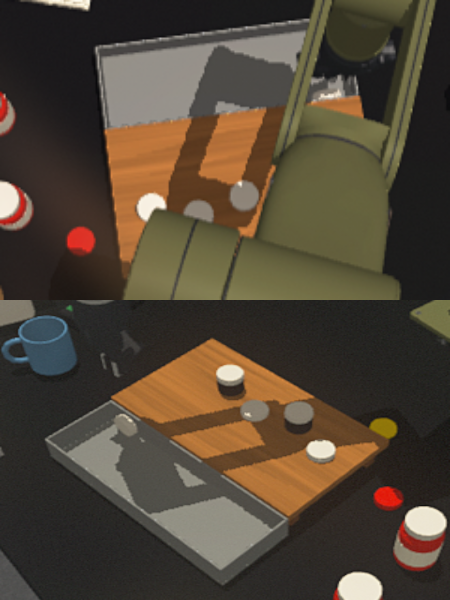

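Lid 2 has dropped into the tray. In the scene crop it's at about (125,425), next to the riser wall. Next is the middle lid.

Request:
{"op": "step_arm", "data": {
  "moves": [
    {"jaw":15,"travel":[0,-0.08,-0.065],"roll":0},
    {"jaw":15,"travel":[0,-0.16,-0.13],"roll":0},
    {"jaw":15,"travel":[0,-0.24,-0.2],"roll":0},
    {"jaw":15,"travel":[0,-0.31,-0.26],"roll":0},
    {"jaw":15,"travel":[0.02,-0.354,-0.293],"roll":0},
    {"jaw":15,"travel":[0.035,-0.354,-0.293],"roll":0},
    {"jaw":15,"travel":[0.035,-0.354,-0.293],"roll":0},
    {"jaw":15,"travel":[0.035,-0.354,-0.293],"roll":0},
    {"jaw":15,"travel":[0.035,-0.354,-0.293],"roll":0}
  ]
}}

```text
time: 6.38
tool_pos: [0.4803, -0.0187, 0.1478]
tool_rot: [0.534, 0.464, 0.533, -0.464]
wrist_force: [-0.3, -0.7, -0.1]
opening: 0.0151
```

Run:
```python
from h import *
import cv2
s,A=T();print(s['time'],rel(s['tool_pos']),s['tool_pos'])
print("axes in riser frame y:",rot(yaw).T@A[:2,1])
a=r.read_camera("wrist")[:,:,::-1];b=r.read_camera("scene")[160:320,150:310,::-1]
cv2.imwrite("pics/w3.png",cv2.hconcat([cv2.resize(a,(480,360)),cv2.resize(b,(320,360))]))
```

```text
6.375 [-0.17326505  0.00124238] [ 0.48027602 -0.01865494  0.14783959]
axes in riser frame y: [ 9.99999428e-01 -8.19431863e-04]
```

View pics/w3.png

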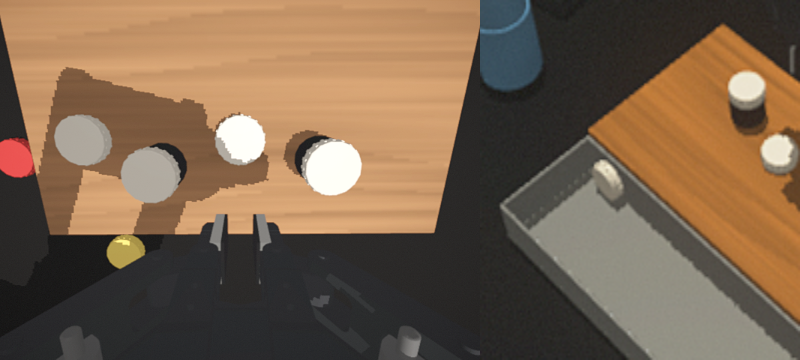

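The fingers are centred on lid 1, with the jars clear on both sides. Lid 2 is leaning upright against the tray's riser-side wall, so I'll push this one off a bit faster to drop it flat.

Request:
{"op": "step_arm", "data": {
  "moves": [
    {"jaw":15,"travel":[0.05,0,0],"roll":0},
    {"jaw":15,"travel":[0.1,0,0],"roll":0},
    {"jaw":15,"travel":[0.14,0,0],"roll":0},
    {"jaw":15,"travel":[0.156,0,0],"roll":0},
    {"jaw":15,"travel":[0.164,0,0],"roll":0},
    {"jaw":15,"travel":[0.164,0,0],"roll":0},
    {"jaw":15,"travel":[0.164,0,0],"roll":0}
  ]
}}

```text
time: 7.35
tool_pos: [0.4798, -0.0182, 0.0665]
tool_rot: [0.534, 0.464, 0.533, -0.464]
wrist_force: [-0.4, -1.4, 0.8]
opening: 0.0148
```

Request:
{"op": "step_arm", "data": {
  "moves": [
    {"jaw":15,"travel":[0,0.02,0],"roll":0},
    {"jaw":15,"travel":[0,0.045,0],"roll":0},
    {"jaw":15,"travel":[0,0.07,0],"roll":0},
    {"jaw":15,"travel":[0,0.1,0],"roll":0},
    {"jaw":15,"travel":[0,0.135,0],"roll":0},
    {"jaw":15,"travel":[0,0.175,0],"roll":0},
    {"jaw":15,"travel":[0,0.22,0],"roll":0},
    {"jaw":15,"travel":[0,0.275,0],"roll":0},
    {"jaw":15,"travel":[0,0.34,0],"roll":0},
    {"jaw":15,"travel":[0,0.355,0],"roll":0},
    {"jaw":15,"travel":[0,0.355,0],"roll":0},
    {"jaw":15,"travel":[-0.06,0.355,0],"roll":0},
    {"jaw":15,"travel":[-0.14,0.355,0],"roll":0},
    {"jaw":15,"travel":[-0.2,0.355,0],"roll":0},
    {"jaw":15,"travel":[-0.2,0.355,0],"roll":0}
  ]
}}

```text
time: 9.22
tool_pos: [0.6554, 0.0062, 0.1687]
tool_rot: [0.535, 0.465, 0.532, -0.463]
wrist_force: [-0.3, -0.2, 0.1]
opening: 0.0151
```

Run:
```python
from h import *
import cv2
s,A=T();print(s['time'],rel(s['tool_pos']),s['tool_pos'])
print(((A.T@(W(-.173,.1355,.15)-s['tool_pos']))/.5).round(4))
b=r.read_camera("scene")[160:370,150:430,::-1]
cv2.imwrite("pics/t4.png",cv2.resize(b,(800,600)))
```

```text
9.225 [0.00359115 0.00156341] [0.65538179 0.00616826 0.16873475]
[ 0.0356 -0.3535 -0.2677]
```

View pics/t4.png

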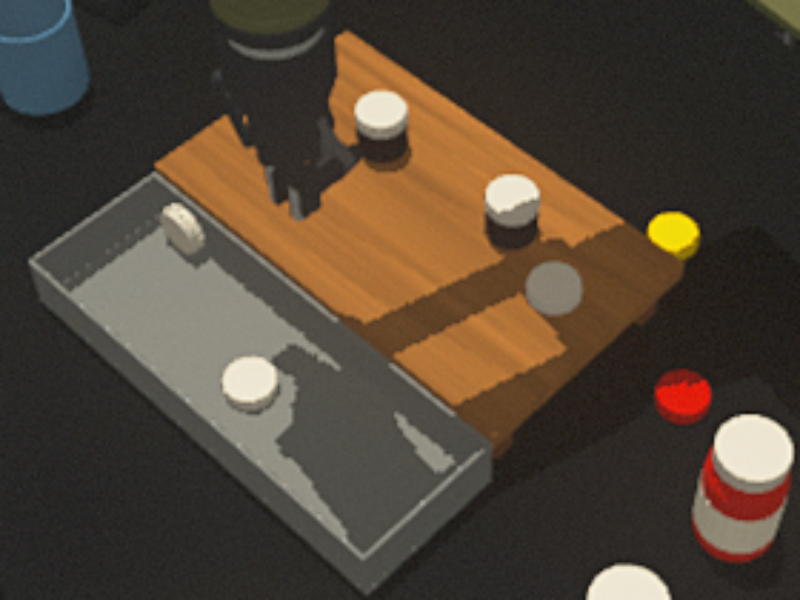

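Lid 1 lies flat in the tray at (250,382), and both jars are still standing. Now lid 0, the last one, at (553,287).

Request:
{"op": "step_arm", "data": {
  "moves": [
    {"jaw":15,"travel":[0,-0.08,-0.06],"roll":0},
    {"jaw":15,"travel":[0,-0.16,-0.12],"roll":0},
    {"jaw":15,"travel":[0,-0.24,-0.18],"roll":0},
    {"jaw":15,"travel":[0,-0.31,-0.235],"roll":0},
    {"jaw":15,"travel":[0.02,-0.354,-0.268],"roll":0},
    {"jaw":15,"travel":[0.035,-0.354,-0.268],"roll":0},
    {"jaw":15,"travel":[0.035,-0.354,-0.268],"roll":0},
    {"jaw":15,"travel":[0.035,-0.354,-0.268],"roll":0},
    {"jaw":15,"travel":[0.035,-0.354,-0.268],"roll":0}
  ]
}}

```text
time: 10.4
tool_pos: [0.4621, 0.1142, 0.1483]
tool_rot: [0.533, 0.464, 0.533, -0.464]
wrist_force: [0.2, 0.0, -0.1]
opening: 0.0151
```

Run:
```python
from h import *
import cv2
s,A=T();print(s['time'],rel(s['tool_pos']),s['tool_pos'])
print("axes in riser frame y:",rot(yaw).T@A[:2,1])
a=r.read_camera("wrist")[:,:,::-1]
cv2.imwrite("pics/w5.png",a)
```

```text
10.4 [-0.17281002  0.1353558 ] [0.46214387 0.11422788 0.14834962]
axes in riser frame y: [ 0.99999921 -0.00110987]
```

View pics/w5.png

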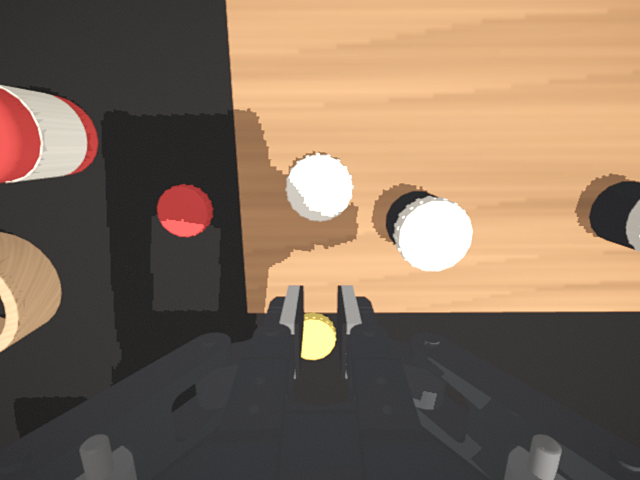

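Lid 0 is centred at (320,187). The yellow decoy is off the riser, well below the tips.

Request:
{"op": "step_arm", "data": {
  "moves": [
    {"jaw":15,"travel":[0.05,0,0],"roll":0},
    {"jaw":15,"travel":[0.1,0,0],"roll":0},
    {"jaw":15,"travel":[0.14,0,0],"roll":0},
    {"jaw":15,"travel":[0.156,0,0],"roll":0},
    {"jaw":15,"travel":[0.164,0,0],"roll":0},
    {"jaw":15,"travel":[0.164,0,0],"roll":0},
    {"jaw":15,"travel":[0.164,0,0],"roll":0}
  ]
}}

```text
time: 11.32
tool_pos: [0.4617, 0.1147, 0.0669]
tool_rot: [0.534, 0.465, 0.533, -0.464]
wrist_force: [0.2, -1.0, 0.4]
opening: 0.0151
```

Request:
{"op": "step_arm", "data": {
  "moves": [
    {"jaw":15,"travel":[0,0.02,0],"roll":0},
    {"jaw":15,"travel":[0,0.045,0],"roll":0},
    {"jaw":15,"travel":[0,0.07,0],"roll":0},
    {"jaw":15,"travel":[0,0.1,0],"roll":0},
    {"jaw":15,"travel":[0,0.135,0],"roll":0},
    {"jaw":15,"travel":[0,0.175,0],"roll":0},
    {"jaw":15,"travel":[0,0.22,0],"roll":0},
    {"jaw":15,"travel":[0,0.275,0],"roll":0},
    {"jaw":15,"travel":[0,0.34,0],"roll":0},
    {"jaw":15,"travel":[0,0.355,0],"roll":0},
    {"jaw":15,"travel":[0,0.355,0],"roll":0},
    {"jaw":15,"travel":[-0.06,0.355,0],"roll":0},
    {"jaw":15,"travel":[-0.14,0.355,0],"roll":0},
    {"jaw":15,"travel":[-0.22,0.355,0],"roll":0},
    {"jaw":15,"travel":[-0.3,0.355,0],"roll":0},
    {"jaw":15,"travel":[-0.3,0.25,0],"roll":0},
    {"jaw":15,"travel":[-0.3,0.15,0],"roll":0},
    {"jaw":15,"travel":[-0.3,0.15,0],"roll":0},
    {"jaw":15,"travel":[-0.3,0.15,0],"roll":0}
  ]
}}

```text
time: 13.7
tool_pos: [0.5348, 0.125, 0.2167]
tool_rot: [0.534, 0.464, 0.533, -0.464]
wrist_force: [0.7, -0.4, -0.3]
opening: 0.0152
```

Run:
```python
from h import *
import cv2
s,A=T();print(s['time'],rel(s['tool_pos']),s['tool_pos'])
b=r.read_camera("scene")[130:430,120:520,::-1]
cv2.imwrite("pics/t6.png",cv2.resize(b,(800,600)))
```

```text
13.7 [-0.09936914  0.1359211 ] [0.53479801 0.12496372 0.21667434]
```

View pics/t6.png

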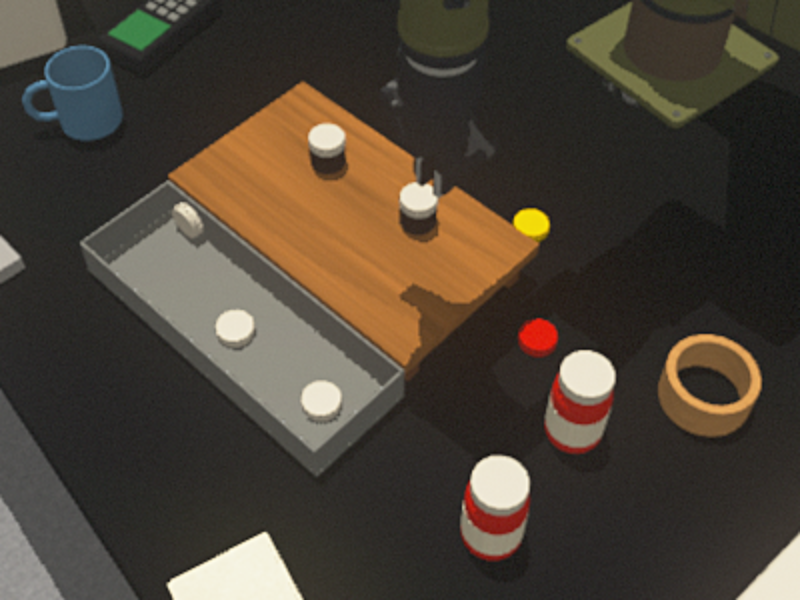

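All three lids are in the tray: two flat at (235,328) and (320,400), and one on its edge against the wall at (188,220), resting on the floor below the rim. It hasn't moved in about 8 s. Jars, bottles, mug and tape are in place, and the arm is clear.

```bash
python3 -c "
from cell import r
print(r.close_job())"
```

```text
the job is handed in; nothing more can be done
None
```

I swept all three white lids straight over the riser's far edge with the fingertips, and all three dropped into the grey tray. None was picked up. I handed the job in at about 13.7 s of the 51 s allowed.

- **Lids:** the last picture shows two lying flat on the tray floor. The first one pushed (lid 2) stands on its edge, leaning against the riser-side wall. It looks to be resting on the floor below the rim and hadn't moved for about 8 s, so I left it rather than risk touching it.
- **Everything else:** both jars, both bottles, the mug and the tape roll look undisturbed.
- **Arm:** it ended raised clear of everything, and wrist forces read after each move stayed under 2 N. No check failed or disagreed.

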